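# Scrape the cover clean and snap it home

## Task

Pick up the green scraper block and, holding it, wipe the four brass chips off the white cover of the grey terminal box into the black tray, without touching them with the fingers and without clicking the cover down yet. Then, with the same block, press the cover down until its clips give way and it snaps fully home, and keep pressing: finish while still gripping the block and pushing it firmly down on the cover, with all chips in the black tray. Touch the box with the block only, and leave the bottle, spool and carton alone.

Things in the scene. Friction and masses are not known exactly. Their poses are not given: they have to be found in the camera images.
- terminal_box: Grey plastic terminal box fixed to the bench, 96 (its x) x 110 (its y) x 48 mm high, open on top under the cover, orange spring clips on its -x and +x sides. Origin: centre of its underside; z up; yaw within 0.3 rad. One tray stands against its +y side, the other against its -y side.
- cover: White flat cover plate 100 (x) x 120 (y) x 6 mm, loose but guided in the box by posts below it, square with and centred on the box. Origin: centre of the plate's underside: 59 mm above the bench standing proud on the clips (start), 48 mm snapped home (top face 65, then 54 mm). Pushed down it resists with up to about 10 N (8 to 13) in the first 4 mm; past about 6 mm the clips pull it down onto the rim.
- chip_tray: Black open tray fixed to the bench, 130 (its x) x 110 (its y) x 30 mm high, walls and floor 3 mm. Its centre is 112 mm from the box centre along the box's +y or -y (the side varies), same yaw as the box. Its near wall lies under the cover's overhanging edge, so chips wiped over that edge drop in. Origin: centre of its underside.
- parts_tray: Blue open tray with steel nuts in it, same size and mounting as the black tray, on the other side of the box. Not for chips. Origin: centre of its underside.
- scraper: Loose scraper block standing on the bench left or right of the box. Black foot 28 (its x) x 116 (its y) x 12 mm high, flat underside; on it a green grip 26 (x) x 100 (y) mm from 12 to 60 mm above the underside, to be pinched across its x. About 0.18 kg (0.12 to 0.26). Origin: centre of its underside; long axis y; z up.
- chip1: Brass chip, a loose block 15 x 12 x 8 mm, 11 g, lying flat on the white cover at the start, any yaw; all four start within 34 mm of the cover's middle along the box x axis and within 24 mm along the box y axis. Origin: centre of its underside.
- chip2: Brass chip, a loose block 15 x 12 x 8 mm, 11 g, lying flat on the white cover at the start, any yaw; all four start within 34 mm of the cover's middle along the box x axis and within 24 mm along the box y axis. Origin: centre of its underside.
- chip3: Brass chip, a loose block 15 x 12 x 8 mm, 11 g, lying flat on the white cover at the start, any yaw; all four start within 34 mm of the cover's middle along the box x axis and within 24 mm along the box y axis. Origin: centre of its underside.
- chip4: Brass chip, a loose block 15 x 12 x 8 mm, 11 g, lying flat on the white cover at the start, any yaw; all four start within 34 mm of the cover's middle along the box x axis and within 24 mm along the box y axis. Origin: centre of its underside.
- bottle: White plastic bottle with blue cap, 60 mm across, 160 mm high. It stands loose on the bench beside the work and is to be left alone. Origin: centre of its underside.
- spool: Yellow spool lying flat, 84 mm across, 40 mm high. It stands loose on the bench beside the work and is to be left alone. Origin: centre of its underside.
- carton: Cardboard carton 70 x 110 x 50 mm high. It stands loose on the bench beside the work and is to be left alone. Origin: centre of its underside.
There are look-alikes about, which are no part of the job. Of the things that look like the scraper, take the one that is farthest from the robot's base at the start. What is shaped like the chip_tray but orange is not meant.

How it is judged:
By the outcome, as a careful person would: the job done as asked, in the order asked, and still so for the second after the job is handed in, while the arm keeps its last pose, push and grip.
It also fails if it takes over 61 s, if anything falls off the work surface, if the arm or the gripper's body presses on something with over 40 N, if the wrist force passes 120 N, or if a joint passes its speed limit or range.

## Robot

A 6-joint arm with a two-finger parallel gripper is mounted at the origin on the work surface. World frame = base frame: x ahead of the robot, y to its left, z up, the work surface at z = 0. Lengths are in mm, angles in degrees, forces in N, time in s.
With the tool pointing down it reaches from about 300 to 850 mm from the base axis. Payload 4.2 kg.
Tool frame: the origin (TCP) lies at the very end of the fingers, on their centre line; the grasp point (between the pads) lies 19 mm behind it (env.grasp_offset is the distance from the TCP to the grasp point, in mm); z points along the fingers, y is the line along which they close (so a half turn about z gives the same grasp; the last joint's range is limited). The gripper opens to 91 mm and grips with 3 to 60 N. Pads are 32 mm wide; open, the fingers measure 118 mm over their backs; the gripper's body (76 mm by 178 mm) begins 60 mm behind the grasp point.
Start: joints at [75.917, 18.312, 89.639, -0, 72.044, -1.146], TCP at [128.736, 560.423, 178.576] pointing down, gripper open.
Joint ranges: [-177.97, 177.97], [-48.28, 115.42], [12.27, 149.76], [-77.06, 257.06], [2.81, 150.46], [-146.56, 146.56]. Speed limits (degrees/s): [147.25, 147.25, 180, 180, 180, 180].

## Interface

Orientations are given as [roll, pitch, yaw] about the fixed x, y, z axes, in that order (R = Rz(yaw) Ry(pitch) Rx(roll)).
In Python, from workcell import env, eyes gives the robot as it stands.
- The arm moves only by the tool send_rows, never from a script. Its arguments are lists of equal length, an entry for each row: "grip": the opening, from -1 (shut) to 1 (fully open), so that 0 is half open; "xyz": the shift along the world's x, y, z in m, a list of three; "yaw": the turn about the world's z in degrees. A call has 1 to 8 rows; each row is the pose to reach, as a shift and turn from the pose commanded when the call began; what a row does not reach only later rows make up. A row lasts 1/12 s, in which the tool goes at most 41.7 mm and 7.16 degrees, less where a joint would pass 70% of its speed; a pose out of reach is approached as far as the arm can. A call with a gripper value outside its range is refused whole. The fingers move at their own pace and stop on an object; "grip_force" is the grip in N (left out, the last holds). Time passes only in rows, so rows that repeat a pose let the fingers close. It gives the time, the measured TCP pose, the force, the opening and the grip force at its end, in the units of the state.
- env.state(): the state, without advancing time (a new reading comes with each control period).
- eyes.grab_frame(name): name is "side" or "top"; returns a dict with "frame" (384x512x3 uint8, red, green, blue), "fx", "fy", "cx", "cy" (pixels), "pose" (4x4, takes a point from camera to world coordinates). Camera axes: x right, y down, z forward; pixel columns grow to the right and rows downward; lengths in mm; the calibration is good to about 2 mm. A picture is of the moment at which its call begins. There is no depth.
- env.job_done(): hands the job in; it is judged then, once.
The state is a dict: "time_s": time; "qpos": joint angles; "qvel": joint speeds; "effort": joint torques, N m; "ee_pos": TCP position; "ee_rot": TCP orientation; "force": force on the tool from outside, world axes, zero at the start; "torque": the same for the moment, N m; "gripper_width": finger opening in mm; "gripper_force": force on a finger pad.
Only numpy, scipy, OpenCV 4.12 (cv2) and the standard library are available. Lean on these libraries where they do the work, as an engineer would, in place of code of your own. Each camera call takes 0.05 s, during which the arm holds its last target. There are 200 camera calls.

## Working session

There is one attempt and no reset: what is moved stays moved. The work goes in short steps, Python scripts to look and compute and a tool call to move; the robot and the scene stay as the last step left them, time stands still between calls to the robot, and variables do not carry over. Pictures are saved under pics/ and viewed, at most 10 in all, crops included, and the job is handed in when it is done.

Besides the shell and the picture viewer there is one more tool, called as name(argument=value, ...) on one line, values as JSON. send_rows: Moves the arm, as the interface text tells. Its arguments: {"type":"object","properties":{"grip":{"type":"array"},"xyz":{"type":"array"},"yaw":{"type":"array"},"grip_force":{"type":"number"}},"required":["grip","xyz","yaw"]}

```bash
mkdir -p pics; ls; python3 - <<'E'
from workcell import env, eyes
import cv2,numpy as np,pickle
for n in("top","side"):
    f=eyes.grab_frame(n); pickle.dump(f,open(f"pics/{n}0.pkl","wb"))
    cv2.imwrite(f"pics/{n}0.png",cv2.resize(f["frame"][:,:,::-1],(800,600),interpolation=cv2.INTER_CUBIC)); print(n,f["fx"],f["fy"],f["cx"],f["cy"],f["pose"].round(3).tolist())
print(env.state())
E
```

```text
pics
top 376.9978600657762 376.9978600657762 254.17175043302177 193.0739336589703 [[0.022, -0.99, 0.137, 413.006], [-1.0, -0.025, -0.019, 4.187], [0.022, -0.136, -0.99, 1052.207], [0.0, 0.0, 0.0, 1.0]]
side 472.11716586746337 472.11716586746337 261.17806257158054 187.67627995343665 [[-0.985, -0.107, 0.138, 404.242], [-0.174, 0.544, -0.821, 920.865], [0.013, -0.832, -0.554, 711.879], [0.0, 0.0, 0.0, 1.0]]
{'time_s': 0.1, 'qpos': array([ 7.59174648e+01,  1.83479575e+01,  8.96976708e+01,  1.07298574e-03,
        7.20463624e+01, -1.14508689e+00]), 'qvel': array([-0.06394069, -0.03284953, -0.18989899,  0.00889165,  0.01552133,
       -0.05074399]), 'effort': array([ 2.80999620e-04, -4.13337278e+01, -2.32509470e+01,  7.28666992e-02,
        4.19552845e-02, -7.07574509e-05]), 'ee_pos': array([128.59618529, 559.91431397, 177.81645248]), 'ee_rot': array([-1.79908048e+02, -2.85836370e-03,  1.67062218e+02]), 'force': array([-0.35030353, -0.13512914,  0.09242368]), 'torque': array([-0.04172375,  0.01466631, -0.0334444 ]), 'gripper_force': 0.0, 'gripper_width': 91.14096335813814}
```

View pics/top0.png

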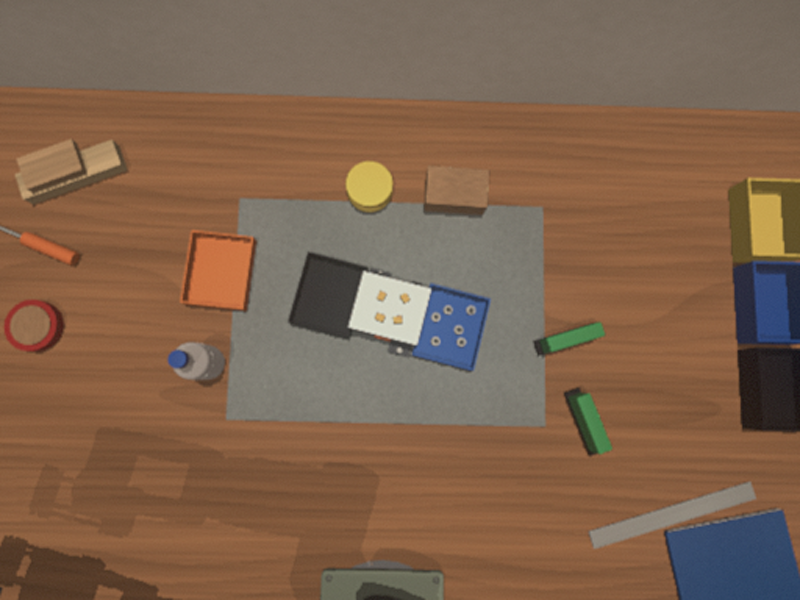

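View pics/side0.png

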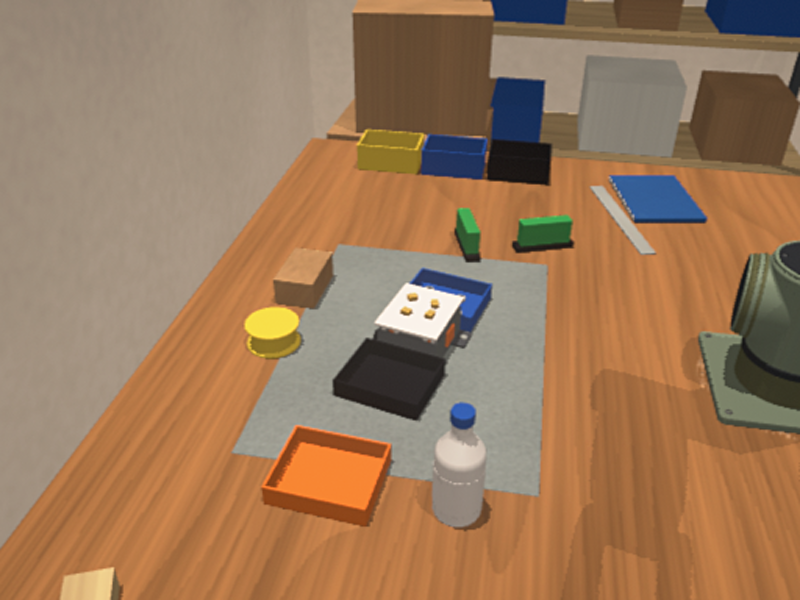

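Top view: two green blocks, A at (570,340) and B at (588,422) (scaled pixels). The box is at (390,308), with the black tray to its left (+y) and the blue tray to its right. A looks farther from the base; I'll measure both and confirm with a crop.

```bash
cat > h.py <<'E'
import cv2,numpy as np
from workcell import env,eyes
def ray(f,uv,z):
    uv=np.atleast_2d(uv).astype(float);P=f["pose"]
    d=np.c_[(uv[:,0]-f["cx"])/f["fx"],(uv[:,1]-f["cy"])/f["fy"],np.ones(len(uv))]@P[:3,:3].T
    return P[:3,3]+d*((z-P[2,3])/d[:,2])[:,None]
def proj(f,X):
    X=np.atleast_2d(X);P=f["pose"];c=(X-P[:3,3])@P[:3,:3]
    return np.c_[c[:,0]/c[:,2]*f["fx"]+f["cx"],c[:,1]/c[:,2]*f["fy"]+f["cy"]]
def blobs(m,amin=20):
    cs,_=cv2.findContours(m.astype(np.uint8),cv2.RETR_EXTERNAL,cv2.CHAIN_APPROX_NONE)
    return [c[:,0,:] for c in cs if cv2.contourArea(c)>=amin]
def rect(f,c,z):
    p=ray(f,c,z)[:,:2].astype(np.float32); return cv2.minAreaRect(p)
def masks(f):
    h=cv2.cvtColor(f["frame"],cv2.COLOR_RGB2HSV).astype(int);H,S,V=h[...,0],h[...,1],h[...,2]
    return dict(green=(H>50)&(H<85)&(S>120)&(V>40),white=(S<45)&(V>170),brass=(H>10)&(H<28)&(S>90)&(V>110))
E
python3 - <<'E'
from h import *
import pickle
for n in("top","side"):
    f=pickle.load(open(f"pics/{n}0.pkl","rb"));m=masks(f)
    for c in blobs(m["green"],60): print(n,"green",c.mean(0).round(),"z60",rect(f,c,60),"z30",rect(f,c,30)[0])
    for c in blobs(m["white"],300): print(n,"white",c.mean(0).round(),rect(f,c,65))
    if n=="top":
        w=np.zeros(m["white"].shape,np.uint8); c=max(blobs(m["white"],300),key=len); cv2.fillPoly(w,[c],1)
        for c in blobs(m["brass"]&(w>0),8): print("chip",c.mean(0),ray(f,c.mean(0),69).round())
        g=f["frame"][190:300,330:400]; cv2.imwrite("pics/crop1.png",cv2.resize(g[:,:,::-1],None,fx=5,fy=5,interpolation=cv2.INTER_CUBIC))
E
```

```text
top white [249. 197.] ((539.4093627929688, -2.1954574584960938), (118.88644409179688, 99.37600708007812), 76.90406036376953)
chip [254.         204.42857143] [[519. -15.  69.]]
chip [242.69230769 202.76923077] [[522.  15.  69.]]
chip [258.72727273 190.27272727] [[557. -26.  69.]]
chip [243.66666667 189.        ] [[559.  13.  69.]]
side green [348. 147.] z60 ((356.43292236328125, -303.2144470214844), (126.66211700439453, 93.09105682373047), 89.62364196777344) z30 (354.23272705078125, -359.5474853515625)
side green [300. 144.] z60 ((498.1301574707031, -288.4134521484375), (33.709102630615234, 145.6199493408203), 17.76555824279785) z30 (502.45098876953125, -344.0654296875)
side white [295. 289.] ((445.4951477050781, 286.1954345703125), (60.291107177734375, 61.33222198486328), 1.7856894731521606)
side white [269. 199.] ((540.522705078125, 1.2090606689453125), (125.97129821777344, 103.23469543457031), 76.9864273071289)
```

View pics/crop1.png

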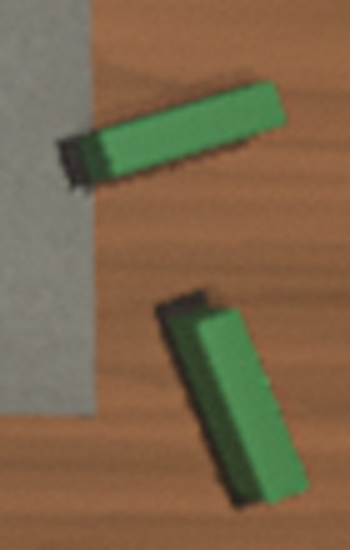

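The crop shows upper block A at crop (190,130), full-frame (368,216), and lower block B at crop (240,400), full-frame (378,270). A lies about 578 mm from the base and B about 470 mm, so A is the one meant. I'll refine its pose from its bright top face.

```bash
python3 - <<'E'
from h import *
import pickle
f=pickle.load(open("pics/top0.pkl","rb"))
h=cv2.cvtColor(f["frame"],cv2.COLOR_RGB2HSV).astype(int);H,S,V=h[...,0],h[...,1],h[...,2]
print(h[216,370],h[275,380])
for v in (90,100,110):
    for c in blobs((H>45)&(H<90)&(S>90)&(V>v),60): print(v,c.mean(0).round(),rect(f,c,60))
print(rect(f,np.array([[97,133],[272,83],[287,122],[112,177]])/5+[330,190]-.4,60))
c=max(blobs(masks(f)["white"],300),key=len)
print(cv2.minAreaRect(c.astype(np.float32)))
f=pickle.load(open("pics/side0.pkl","rb"))
g=f["frame"][120:180,280:380]; cv2.imwrite("pics/crop2.png",cv2.resize(g[:,:,::-1],None,fx=7,fy=7,interpolation=cv2.INTER_CUBIC))
E
```

```text
[ 62 106 135] [ 61 106 135]
90 [380. 270.] ((355.4933166503906, -346.14532470703125), (98.03128814697266, 24.91292953491211), 21.86984634399414)
90 [368. 215.] ((498.8386535644531, -318.00286865234375), (25.445308685302734, 98.37577819824219), 17.83675193786621)
100 [380. 270.] ((355.1807861328125, -346.60821533203125), (97.06658172607422, 24.161060333251953), 21.395427703857422)
100 [368. 215.] ((498.9842834472656, -318.4226379394531), (24.85587501525879, 97.5108413696289), 18.14216423034668)
110 [380. 271.] ((355.072021484375, -347.0609436035156), (96.56100463867188, 23.50111198425293), 21.773283004760742)
110 [368. 215.] ((498.998779296875, -318.8352966308594), (23.334169387817383, 96.73560333251953), 18.3881893157959)
((498.7715759277344, -318.291259765625), (24.3395938873291, 99.06058502197266), 18.47661590576172)
((249.2616729736328, 196.80572509765625), (45.09621047973633, 37.359615325927734), 14.743562698364258)
```

View pics/crop2.png

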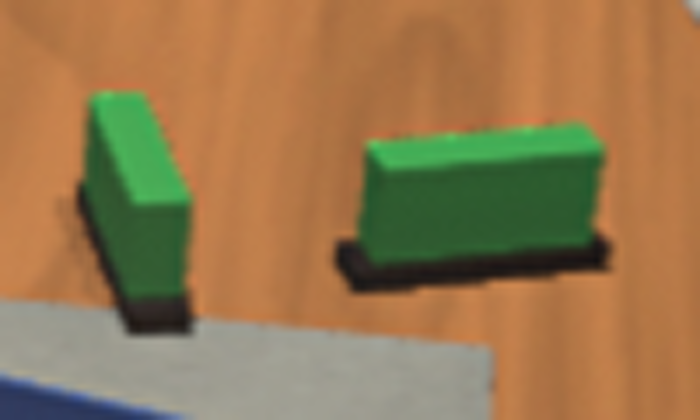

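Block A is centred at about (499,-318), size 25x98 mm, yaw 18°. The box is centred at (539.5,-2), yaw -13°. I'll travel above the box towards the block.

send_rows(grip=[1, 1, 1, 1, 1, 1, 1, 1], xyz=[[0.02, -0.033, 0.005], [0.04, -0.066, 0.01], [0.06, -0.1, 0.015], [0.08, -0.133, 0.02], [0.1, -0.166, 0.025], [0.12, -0.2, 0.03], [0.14, -0.233, 0.035], [0.16, -0.266, 0.04]], yaw=[-3, -7, -11, -15, -19, -22, -25, -28])

```text
time_s: 0.77
ee_pos: [289.0, 292.5, 218.6]
ee_rot: [-180.0, 0.0, 138.9]
force: [1.5, 0.5, -1.2]
gripper_width: 90.9
gripper_force: 0.0
```

send_rows(grip=[1, 1, 1, 1, 1, 1, 1, 1], xyz=[[0.02, -0.033, 0], [0.04, -0.066, 0], [0.06, -0.1, 0], [0.08, -0.133, 0], [0.1, -0.166, 0], [0.12, -0.2, 0], [0.135, -0.235, 0], [0.14, -0.26, 0]], yaw=[-4, -8, -12, -16, -20, -24, -28, -31])

```text
time_s: 1.43
ee_pos: [430.2, 31.6, 218.2]
ee_rot: [180.0, 0.1, 107.8]
force: [0.3, 0.0, -0.3]
gripper_width: 91.2
gripper_force: 0.0
```

send_rows(grip=[1, 1, 1, 1, 1, 1, 1, 1], xyz=[[0.006, -0.038, 0], [0.012, -0.076, 0], [0.018, -0.114, 0], [0.024, -0.152, 0], [0.03, -0.19, 0], [0.036, -0.228, 0], [0.042, -0.266, 0], [0.048, -0.3, 0]], yaw=[0, 0, 0, 0, 0, 0, 0, 0])

```text
time_s: 2.1
ee_pos: [476.4, -267.9, 218.1]
ee_rot: [-180.0, -0.0, 108.0]
force: [0.9, 0.6, -0.3]
gripper_width: 91.2
gripper_force: 0.0
```

send_rows(grip=[1, 1, 1, 1, 1, 1, 1, 1], xyz=[[0.011, -0.026, 0], [0.022, -0.052, 0], [0.022, -0.052, -0.03], [0.022, -0.052, -0.06], [0.022, -0.052, -0.09], [0.022, -0.052, -0.12], [0.022, -0.052, -0.125], [0.022, -0.052, -0.125]], yaw=[0, 0, 0, 0, 0, 0, 0, 0])

```text
time_s: 2.77
ee_pos: [497.2, -316.6, 91.4]
ee_rot: [-179.8, -0.2, 108.1]
force: [0.0, 0.0, 0.6]
gripper_width: 91.4
gripper_force: 0.0
```

```bash
python3 - <<'E'
from h import *
import pickle
f=eyes.grab_frame("side"); pickle.dump(f,open("pics/s1.pkl","wb"))
g=f["frame"][60:200,240:400]; cv2.imwrite("pics/s1.png",cv2.resize(g[:,:,::-1],None,fx=4,fy=4,interpolation=cv2.INTER_CUBIC))
print(env.state()["ee_pos"],env.state()["ee_rot"])
E
```

```text
[ 498.73195767 -317.5599093    93.5893701 ] [-1.79972028e+02 -4.11655727e-02  1.08061659e+02]
```

View pics/s1.png

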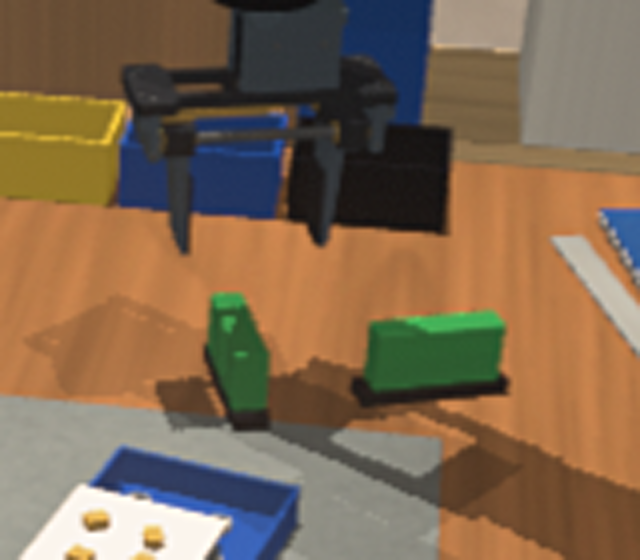

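The fingers, at (180,245) and (320,240), straddle the farther block. I'll descend and grip.

send_rows(grip=[1, 1, 1, 1, -1, -1, -1, -1], xyz=[[0, -0.001, -0.03], [0, -0.001, -0.06], [0, -0.001, -0.072], [0, -0.001, -0.072], [0, -0.001, -0.072], [0, -0.001, -0.072], [0, -0.001, -0.072], [0, -0.001, -0.072]], yaw=[0, 0, 0, 0, 0, 0, 0, 0], grip_force=45)

```text
time_s: 3.48
ee_pos: [499.8, -319.3, 23.4]
ee_rot: [179.9, 0.2, 108.1]
force: [0.6, 0.4, 0.4]
gripper_width: 67.8
gripper_force: 0.0
```

send_rows(grip=[-1, -1, -1, -1, -1, -1], xyz=[[0, 0, 0], [0, 0, 0], [0, 0, 0], [0, 0, 0], [0, 0, 0], [0, 0, 0]], yaw=[0, 0, 0, 0, 0, 0])

```text
time_s: 3.98
ee_pos: [498.8, -318.5, 21.5]
ee_rot: [180.0, -0.0, 108.1]
force: [1.2, 0.8, 0.8]
gripper_width: 27.6
gripper_force: 0.2
```

send_rows(grip=[-1, -1, -1, -1], xyz=[[0, 0, 0], [0, 0, 0], [0, 0, 0], [0, 0, 0]], yaw=[0, 0, 0, 0])

```text
time_s: 4.32
ee_pos: [498.8, -318.6, 21.5]
ee_rot: [180.0, 0.0, 108.1]
force: [1.6, 0.4, -0.5]
gripper_width: 25.0
gripper_force: 45.0
```

send_rows(grip=[-1, -1, -1, -1, -1, -1, -1, -1], xyz=[[0, 0, 0.01], [0, 0, 0.025], [0, 0, 0.05], [0, 0, 0.08], [0, 0, 0.11], [0, 0, 0.13], [0, 0, 0.13], [0, 0, 0.13]], yaw=[0, 0, 0, 0, 0, 0, 0, 0])

```text
time_s: 4.98
ee_pos: [498.9, -318.8, 152.5]
ee_rot: [179.9, 0.1, 108.1]
force: [-0.9, 0.6, -2.3]
gripper_width: 24.9
gripper_force: 45.0
```

```bash
python3 - <<'E'
from h import *
s=env.state();print(s["ee_pos"],s["ee_rot"],s["force"],s["torque"],s["gripper_width"],s["gripper_force"])
E
```

```text
[ 498.86906476 -318.77120381  152.53931296] [1.79932558e+02 9.21310119e-02 1.08062753e+02] [-0.85069024  0.56994817 -2.33013324] [-0.06131816  0.03537599 -0.04736548] 24.934540284276235 44.983906745910645
```

send_rows(grip=[-1, -1, -1, -1, -1, -1, -1, -1], xyz=[[0.003, 0.025, 0], [0.006, 0.055, 0], [0.01, 0.085, 0], [0.014, 0.12, 0], [0.018, 0.155, 0], [0.022, 0.19, 0], [0.025, 0.22, 0], [0.029, 0.245, 0]], yaw=[6, 13, 20, 27, 34, 41, 48, 54])

```text
time_s: 5.65
ee_pos: [525.6, -71.1, 149.3]
ee_rot: [-180.0, -0.3, 162.4]
force: [-0.3, 0.4, -2.8]
gripper_width: 25.1
gripper_force: 45.0
```

send_rows(grip=[-1, -1, -1, -1, -1, -1, -1, -1], xyz=[[0, 0.012, 0], [0, 0.02, 0], [0, 0.02, -0.01], [0, 0.02, -0.025], [0, 0.02, -0.04], [0, 0.02, -0.045], [0, 0.02, -0.045], [0, 0.02, -0.045]], yaw=[3, 5, 5, 5, 5, 5, 5, 5])

```text
time_s: 6.32
ee_pos: [527.4, -54.3, 106.0]
ee_rot: [-180.0, -0.1, 167.0]
force: [0.3, -0.4, -1.0]
gripper_width: 24.9
gripper_force: 45.0
```

```bash
python3 - <<'E'
from h import *
import pickle
s=env.state();print(s["ee_pos"],s["ee_rot"],s["force"])
a=[eyes.grab_frame(n) for n in("side","top")]; pickle.dump(a,open("pics/2.pkl","wb"))
g=[cv2.resize(a[0]["frame"][120:250,200:330],(400,400),interpolation=3),cv2.resize(a[1]["frame"][140:250,185:295+0],(400,400),interpolation=3)]
cv2.imwrite("pics/2.png",np.hstack(g)[:,:,::-1])
E
```

```text
[527.39536866 -54.29539793 106.00988046] [-1.79984238e+02 -7.00528027e-02  1.66985694e+02] [ 0.3121537  -0.4392063  -1.00489029]
```

View pics/2.png

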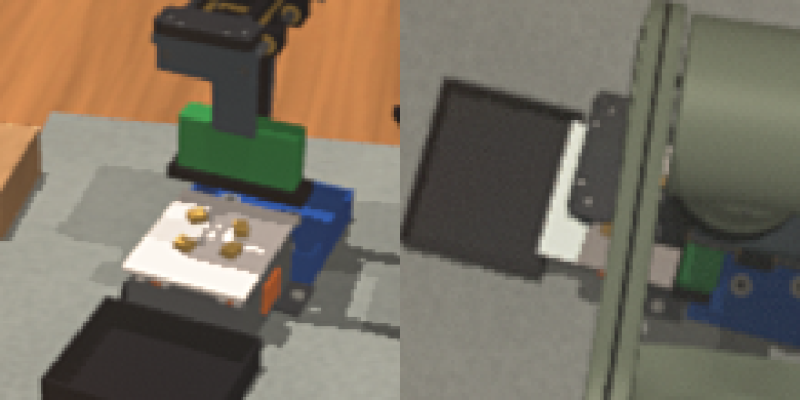

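The block is held level over the cover's -y edge at crop (240,190), behind all four chips at (180-245, 214-250). I'll lower it to about 1.5 mm clearance and wipe.

send_rows(grip=[-1, -1, -1, -1, -1, -1, -1], xyz=[[0, 0, -0.005], [0, 0, -0.011], [0, 0, -0.015], [0, 0, -0.018], [0, 0, -0.018], [0, 0, -0.018], [0, 0, -0.018]], yaw=[0, 0, 0, 0, 0, 0, 0])

```text
time_s: 7.0
ee_pos: [527.9, -53.6, 88.7]
ee_rot: [180.0, 0.0, 167.1]
force: [-0.5, 0.2, -1.8]
gripper_width: 25.0
gripper_force: 45.0
```

send_rows(grip=[-1, -1, -1, -1, -1, -1, -1, -1], xyz=[[0.001, 0.005, -0.0005], [0.0025, 0.011, -0.0005], [0.004, 0.017, -0.0005], [0.0055, 0.023, -0.0005], [0.007, 0.03, -0.0005], [0.0085, 0.036, -0.0005], [0.01, 0.042, -0.0005], [0.0115, 0.049, -0.0005]], yaw=[0, 0, 0, 0, 0, 0, 0, 0])

```text
time_s: 7.67
ee_pos: [539.4, -3.9, 88.1]
ee_rot: [-180.0, 0.0, 167.1]
force: [0.3, -0.2, -2.4]
gripper_width: 24.9
gripper_force: 45.0
```

send_rows(grip=[-1, -1, -1, -1, -1, -1, -1, -1], xyz=[[0.0015, 0.006, 0], [0.003, 0.012, 0], [0.0045, 0.019, 0], [0.006, 0.025, 0], [0.0075, 0.032, 0], [0.009, 0.039, 0], [0.0105, 0.045, 0], [0.012, 0.051, 0]], yaw=[0, 0, 0, 0, 0, 0, 0, 0])

```text
time_s: 8.33
ee_pos: [551.4, 47.2, 88.1]
ee_rot: [180.0, 0.0, 167.1]
force: [0.0, 0.7, -2.3]
gripper_width: 24.8
gripper_force: 45.0
```

send_rows(grip=[-1, -1, -1, -1], xyz=[[0.0015, 0.006, 0], [0.0025, 0.011, 0], [0.0025, 0.011, 0], [0.0025, 0.011, 0]], yaw=[0, 0, 0, 0])

```text
time_s: 8.67
ee_pos: [553.7, 57.6, 88.0]
ee_rot: [-180.0, -0.0, 167.1]
force: [0.7, 0.1, -2.0]
gripper_width: 25.2
gripper_force: 45.0
```

```bash
python3 - <<'E'
from h import *
import pickle
s=env.state();print(s["ee_pos"],s["ee_rot"],s["force"])
a=[eyes.grab_frame(n) for n in("side","top")]; pickle.dump(a,open("pics/3.pkl","wb"))
g=[cv2.resize(a[0]["frame"][150:280,200:330],(400,400),interpolation=3),cv2.resize(a[1]["frame"][140:250,185:295+0],(400,400),interpolation=3)]
cv2.imwrite("pics/3.png",np.clip(np.hstack(g)[:,:,::-1]*1.5,0,255))
E
```

```text
[553.74459305  57.62863093  88.03694302] [-1.79994191e+02 -3.11589223e-03  1.67095836e+02] [ 0.68999024  0.09285115 -2.00731261][ WARN:0@1.529] global loadsave.cpp:1063 imwrite_ Unsupported depth image for selected encoder is fallbacked to CV_8U.
```

View pics/3.png

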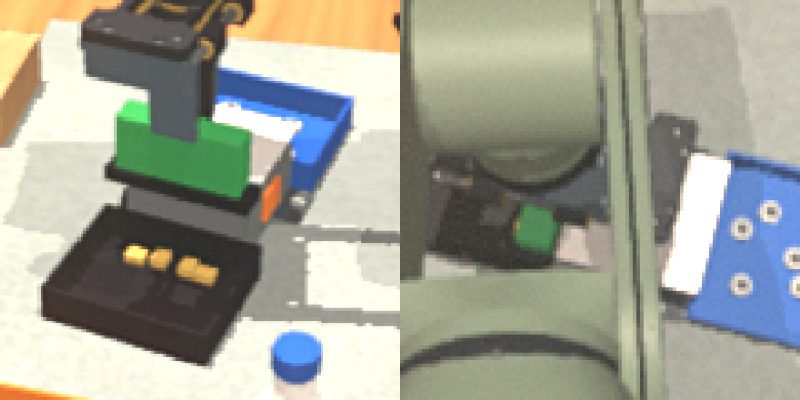

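All four chips are in the black tray, at crop (135-205, 255-272). I'll return to the cover's centre and press.

send_rows(grip=[-1, -1, -1, -1, -1, -1, -1, -1], xyz=[[0, 0, 0.004], [-0.002, -0.008, 0.006], [-0.005, -0.02, 0.006], [-0.008, -0.034, 0.006], [-0.011, -0.048, 0.005], [-0.0135, -0.058, 0.003], [-0.0135, -0.058, 0.001], [-0.0135, -0.058, 0]], yaw=[0, 0, 0, 0, 0, 0, 0, 0], grip_force=60)

```text
time_s: 9.43
ee_pos: [539.9, -1.4, 87.8]
ee_rot: [180.0, -0.0, 167.0]
force: [0.6, -0.6, -2.5]
gripper_width: 24.6
gripper_force: 60.0
```

send_rows(grip=[-1, -1, -1, -1, -1, -1, -1, -1], xyz=[[0, 0, -0.001], [0, 0, -0.002], [0, 0, -0.003], [0, 0, -0.004], [0, 0, -0.005], [0, 0, -0.006], [0, 0, -0.007], [0, 0, -0.007]], yaw=[0, 0, 0, 0, 0, 0, 0, 0])

```text
time_s: 10.1
ee_pos: [540.8, -0.1, 81.9]
ee_rot: [180.0, 0.1, 167.1]
force: [-1.1, -0.7, 2.4]
gripper_width: 24.7
gripper_force: 60.0
```

send_rows(grip=[-1, -1, -1, -1, -1, -1, -1, -1], xyz=[[0, 0, -0.001], [0, 0, -0.002], [0, 0, -0.003], [0, 0, -0.004], [0, 0, -0.005], [0, 0, -0.006], [0, 0, -0.006], [0, 0, -0.006]], yaw=[0, 0, 0, 0, 0, 0, 0, 0])

```text
time_s: 10.77
ee_pos: [540.0, -0.4, 75.5]
ee_rot: [180.0, -0.0, 167.1]
force: [-2.2, 0.3, 4.0]
gripper_width: 24.7
gripper_force: 60.0
```

send_rows(grip=[-1, -1, -1, -1, -1, -1], xyz=[[0, 0, -0.001], [0, 0, -0.002], [0, 0, -0.003], [0, 0, -0.003], [0, 0, -0.003], [0, 0, -0.003]], yaw=[0, 0, 0, 0, 0, 0])

```text
time_s: 11.27
ee_pos: [540.2, -0.2, 75.3]
ee_rot: [179.9, 0.1, 167.1]
force: [-7.3, 1.6, 22.3]
gripper_width: 25.1
gripper_force: 60.0
```

send_rows(grip=[-1, -1, -1, -1], xyz=[[0, 0, -0.001], [0, 0, -0.001], [0, 0, -0.001], [0, 0, -0.001]], yaw=[0, 0, 0, 0])

```text
time_s: 11.6
ee_pos: [540.3, -0.0, 75.2]
ee_rot: [179.9, 0.1, 167.1]
force: [-9.4, 2.8, 26.9]
gripper_width: 25.5
gripper_force: 60.0
```

```bash
python3 - <<'E'
from h import *
a=eyes.grab_frame("side")
s=env.state();print(s["ee_pos"],s["ee_rot"],s["force"])
cv2.imwrite("pics/4.png",np.clip(cv2.resize(a["frame"][150:280,200:330],(600,600),interpolation=3)[:,:,::-1]*1.5,0,255).astype(np.uint8))
E
```

```text
[ 5.40280694e+02 -6.57702959e-02  7.51948049e+01] [1.79929430e+02 9.93228978e-02 1.67058662e+02] [-10.04312487   2.54283196  26.34192667]
```

View pics/4.png

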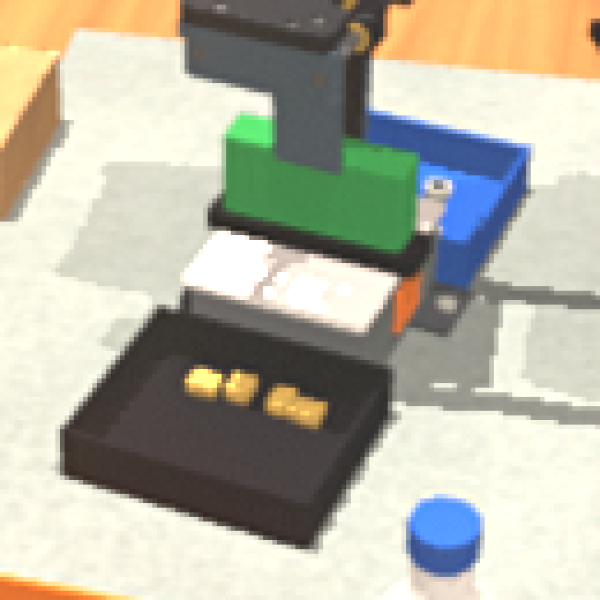

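The cover is snapped home on the rim at (290,280), the block is pressing on it with about 28 N, and all chips are in the black tray at (185-325, 380-415).

```bash
python3 -c "
from workcell import env
print(env.job_done())"
```

```text
the job is handed in; nothing more can be done
None
```

I handed the job in at about 11.7 s: all four chips are in the black tray, the cover is snapped home, and the gripped block is still pressing it down with about 28 N; no verdict came back.

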